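Show a handle from the sliding-door display case

TASK

A customer wants to see the white porcelain handle that lies in the glass display case. Slide the door that covers it well open, past the case's other door, lift the handle out and set it down gently on its two feet inside the felt-lined tray (do not drop it), then slide the case fully shut again so that both doors are home. Leave the brass handle in the case, and the steel bar handle and the tape measure beside the case, where they are.

Things in the scene. Friction and masses are not known exactly. Their poses are not given: they have to be found in the camera images.
- case: display case fixed to the counter, 250 mm deep (x) by 430 wide (y); wooden base and front, glass sides and back. Origin: centre of its underside; x to the back, y to the robot's left, z up. Its two glass doors lie in a plane that rises at 12 degrees to the back; at mid depth the left (lower) door's top face is 92 mm above the origin, the right (upper) one's 101 mm. Shut, they overlap 30 mm in the middle
- case_floor (a point): centre of the case's inner floor, 12 mm above its underside, axes as the case. Inside 410 mm wide, 230 deep, of which the tracks leave 217 clear. A strip of fixed sample knobs, 50 mm wide and up to 34 mm above this floor, runs along the middle (y = 0). The white handle lies in one half (y about 0.12 or -0.12), its length roughly along x; the brass handle in the other half
- door_left (a joint): glass door over the left half (+y), lower track. Metres: 0 = shut at the left end, grows as it slides to the case's -y, under the right door; 0.173 = fully open (clear opening 173 mm from the end wall). Slides at about 3 N, 4 N when quick; stays where left; may start 30 mm ajar. At full opening its strip meets the right door's inner edge and pushes that door home
- door_right (a joint): glass door over the right half (-y), upper track. Metres: 0 = shut at the right end, grows as it slides to the case's +y, over the left door; 0.173 = fully open (clear opening 173 mm from the end wall). Friction as the left door; may start 30 mm ajar. At full opening its inner edge meets the left door's strip and pushes that door home
- door_left_strip (a point): brass finger strip standing up along the left door's outer edge, to push (or pinch) the door by: 130 mm long (case x), 10 mm thick (case y). Point: mid length, mid thickness, 10 mm below its top edge. It stands 29 mm above its own door and 20 above the right door, so it can be pushed from above that door. Outside it are only 7 mm of door and 10 mm of case end, lower than its foot
- door_right_strip (a point): the same along the right door's outer (-y) edge: 130 mm long, 10 mm thick, point 10 mm below its top edge; it stands 20 mm above its own door. Outside it are only 7 mm of door and 10 mm of case end, lower than its foot
- white_handle_center (a point): white porcelain cabinet handle with brass ends, 146 mm long, on two feet (26 mm discs, 128 mm apart). Point: centre of the porcelain grip, 25 mm above the underside of the feet; x along its length, z up. The grip is barrel shaped, 23 mm thick at the middle, 13 mm free below it. About 0.12 kg
- tray_floor (a point): centre of the felt floor of a dark wooden tray fixed on the counter at the robot's left: inside 180 mm (x) x 90 mm (y), floor 7 mm above the counter, rim 12 mm above the floor and 10 mm thick
- brass_handle_center (a point): square brass bar handle, 152 mm long, 32 mm high, on its feet on the case's floor in the other half; point at the middle of the bar, 26 mm above its feet; to be left there
- white_handle: the same white handle; origin at the underside between its feet
- steel_handle: round steel bar handle, 192 mm long, 32 mm high, on its feet on the counter to the right of the case; to be left alone; origin at its underside
- tape_measure: yellow tape measure, 75 x 36 x 66 mm high, on the counter left of the case, towards its back; to be left alone; origin at its underside
There are look-alikes about, which are no part of the job. Several things look just like the part that bears tray_floor: the one meant starts farthest from the robot's base.

How it is judged:
On the way, in this order (a step that is already met when the one before it is completed fails the run):
1. the door over the white handle is slid open at least 130 mm, the handle still lying in the case (height (world z) of white_handle_center below 0.055 m and ((y of white_handle_center in the frame of case above 0 m and value of joint door_left above 0.13 m) or (y of white_handle_center in the frame of case below 0 m and value of joint door_right above 0.13 m))), for 0.1 s.
2. the white handle stands on its feet in the tray, released and at rest (x of white_handle_center in the frame of tray_floor between -0.08 and 0.08 m and y of white_handle_center in the frame of tray_floor between -0.045 and 0.045 m and z of white_handle_center in the frame of tray_floor below 0.03 m and angle between white_handle_center's own z axis and vertical below 0.12 rad and linear speed of white_handle below 0.02 m/s and contact force between the fingers and white_handle below 0.1 N), for 0.2 s.
At the end, for the whole second after the job is handed in: White handle on both feet on the tray floor (grip centre under 30 mm above it, tilt under 0.12 rad), released, at rest; both doors within 8 mm of fully shut; brass handle within 30 mm and the steel handle and tape measure within 40 mm of where they were (all of step 2 and value of joint each of door_left, door_right below 0.008 m and not (distance of brass_handle_center from where it was at the start of the episode above 0.03 m or distance of any of steel_handle, tape_measure from where it was at the start of the episode above 0.04 m)); the robot touches nothing.
It fails at once if the white handle is dropped or thrown (faster than 0.8 m/s with no finger on it) (linear speed of white_handle above 0.8 m/s and contact force between the fingers and white_handle below 0.05 N).
It fails at once if the brass handle is shifted by more than 30 mm or the steel handle or tape measure by more than 40 mm (distance of brass_handle_center from where it was at the start of the episode above 0.03 m or distance of any of steel_handle, tape_measure from where it was at the start of the episode above 0.04 m).
It also fails if it takes over 66 s, if anything falls off the work surface, if the arm or the gripper's body presses on something with over 40 N, if the wrist force passes 120 N, or if a joint passes its speed limit or range.

ROBOT

A 6-joint arm with a two-finger parallel gripper is mounted at the origin on the work surface. World frame = base frame: x ahead of the robot, y to its left, z up, the work surface at z = 0. Lengths are in m, angles in rad, forces in N, time in s.
With the tool pointing down it reaches from about 0.15 to 0.775 m from the base axis. Payload 6.1 kg.
Tool frame: the origin (TCP) lies on the centre line of the jaws, within the pads' length; the fingertips stand 22 mm ahead of it and the grasp point (between the pads) lies 3 mm ahead of it; z points along the fingers, y is the line along which they close (so a half turn about z gives the same grasp; the last joint's range is limited). The gripper opens to 85 mm and grips with 20 to 120 N. Pads are 22 mm wide; open, the fingers measure 114 mm over their backs; the gripper's body (76 mm by 85 mm) begins 54 mm behind the grasp point. The pads swing forward as they close: fully open they stand 13 mm farther back than shut.
Start: joints at [-1.303, 0.126, -0.04, 1.405, 0, 1.571], TCP at [0.139, -0.506, 0.253] pointing down, gripper open.
Joint ranges: [-2.72, 2.72], [-0.95, 1.95], [-1.27, 1.35], [-1.78, 2.02], [-1.46, 1.47], [-3.14, 3.14]. Speed limits (rad/s): [2.39, 2.39, 3.01, 3.14, 3.14, 3.14].

INTERFACE

Orientations are given as a unit quaternion [x, y, z, w].
In Python, from bench import env gives the robot as it stands. The module is installed in compiled form; this text tells all that it offers.
- The arm moves only by the tool step_arm, never from a script. Its argument "plan" is a list of rows, each an object with "delta_pos": the shift along the tool's x, y, z in m, a list of three; "twist": the turn about the tool's z in rad. A call has 1 to 5 rows; each row is the pose to reach, as a shift and turn from the pose commanded when the call began, along the tool's axes at that moment; what a row does not reach only later rows make up. A row lasts 1/8 s, in which the tool goes at most 62.5 mm and 10.7 degrees, less where a joint would pass 70% of its speed; a pose out of reach is approached as far as the arm can. A call with a gripper value outside its range is refused whole. "jaw" is the finger opening in m, from 0 to 0.0854, set as the call begins (left out, the last holds). The fingers move at their own pace and stop on an object; "grip_force" is the grip in N (left out, the last holds). Time passes only in rows, so rows that repeat a pose let the fingers close. It gives the time, the measured TCP pose, the force, the opening and the grip force at its end, in the units of the state.
- env.read_state(): the state, without advancing time (a new reading comes with each control period).
- env.grab_frame(name): name is "side" or "top"; returns a dict with "image" (420x560x3 uint8, red, green, blue), "z_map" (420x560 float32, m along the optical axis (not along the pixel's ray), 0 where there is no reading), "fx", "fy", "cx", "cy" (pixels), "extrinsics" (4x4, takes a point from camera to world coordinates). Camera axes: x right, y down, z forward; pixel columns grow to the right and rows downward; lengths in m; the calibration is good to about 2 mm. A picture is of the moment at which its call begins.
- env.hand_in(): hands the job in; it is judged then, once.
Trained networks look in the newest picture that a camera, given by its name, has taken for a name from the list of things; names that differ only in an ending like _2 or _b are one class to them, and where a whole thing is asked for, a point or a joint stands for the part that bears it (a point fixed in the world has none). Each returns a list of dicts, best first, with "score" (0 to 1); they miss things now and then, are a little off and sometimes report something else, mostly with a low value. They report only what shows in the picture. A call takes as long as a camera call. They do not tell look-alikes from the thing itself.
- env.spot_in(camera, name): "box" ([left, top, right, bottom] in pixels, round what is visible of it).
- env.silhouettes(camera, name): "pixels" (420x560 bool, what is visible of it) and "box" ([left, top, right, bottom] in pixels, round what is visible of it).
- env.mark_of(camera, name): "point" ([column, row] in pixels: a listed point, or the origin of a listed thing).
The state is a dict: "t": time; "joints": joint angles; "dq": joint speeds; "joint_efforts": joint torques, N m; "eef_pos": TCP position; "tcp_rot": TCP orientation; "ft_force": force on the tool from outside, world axes, zero at the start; "ft_torque": the same for the moment, N m; "gripper_width": finger opening in m; "grip_force": force on a finger pad.
Only numpy, scipy, OpenCV 4.12 (cv2) and the standard library are available. Lean on these libraries where they do the work, as an engineer would, in place of code of your own. Each camera call takes 0.05 s, during which the arm holds its last target. There are 200 camera calls.

## Working session

There is one attempt and no reset: what is moved stays moved. The work goes in short steps, Python scripts to look and compute and a tool call to move; the robot and the scene stay as the last step left them, time stands still between calls to the robot, and variables do not carry over. Pictures are saved under pics/ and viewed, at most 13 in all, crops included, and the job is handed in when it is done.

Besides the shell and the picture viewer there is one more tool, called in YAML: its name, and indented under it one key for each argument. step_arm: Moves the arm, as the interface text tells. Its arguments: {"type":"object","properties":{"plan":{"type":"array","items":{"type":"object","properties":{"delta_pos":{"type":"array","items":{"type":"number"}},"twist":{"type":"number"}}}},"jaw":{"type":"number"},"grip_force":{"type":"number"}},"required":["plan"]}

```bash
mkdir -p pics
cat > h.py <<'E'
from bench import env
import numpy as np, cv2
def world(f,u,v,z=None):
    d=np.array([(u-f['cx'])/f['fx'],(v-f['cy'])/f['fy'],1.]);E=np.array(f['extrinsics'])
    if z is not None: # intersect with world height z
        r=E[:3,:3]@d; return E[:3,3]+r*(z-E[2,3])/r[2]
    p=f['z_map'][max(0,int(v)-1):int(v)+2,max(0,int(u)-1):int(u)+2]; p=p[p>0]
    return E[:3,:3]@(d*np.median(p))+E[:3,3] if len(p) else None
def save(f,n,box=None,s=1):
    im=f['image'][...,::-1]
    if box: im=im[box[1]:box[3],box[0]:box[2]]
    cv2.imwrite('pics/'+n,cv2.resize(im,None,fx=s,fy=s,interpolation=cv2.INTER_CUBIC))
E
python3 - <<'E'
from h import *
np.set_printoptions(precision=4,suppress=True)
s=env.read_state(); print(s['eef_pos'],s['tcp_rot'],s['t'])
fs={}
for c in('top','side'):
    f=env.grab_frame(c); fs[c]=f; save(f,c+'0.png')
    print(c,np.array(f['extrinsics']).round(3).tolist(),f['fx'])
    for n in('case','case_floor','door_left_strip','door_right_strip','white_handle_center','tray_floor','brass_handle_center','steel_handle','tape_measure'):
        for r in env.mark_of(c,n)[:4]:
            print(n,round(r['score'],2),np.round(r['point'],1),world(f,*r['point']))
E
```

```text
[ 0.1388 -0.5059  0.2525] [ 0.991   0.1335 -0.0001 -0.0008] 0.0
top [[-0.008, -0.974, 0.226, 0.225], [-1.0, 0.007, -0.005, -0.031], [0.003, -0.226, -0.974, 0.96], [0.0, 0.0, 0.0, 1.0]] 394.1247288274933
case 0.88 [299.5 183.9] [ 0.5075 -0.0849  0.0899]
door_left_strip 0.87 [225.7 175.8] [0.5177 0.082  0.1207]
door_right_strip 0.67 [371.8 155.1] [ 0.5729 -0.2538  0.101 ]
tray_floor 0.86 [123.6 218.1] [0.449  0.3486 0.0052]
tray_floor 0.72 [130.  339.1] [0.1608 0.31   0.0067]
steel_handle 0.72 [437.6 190. ] [ 0.5187 -0.4428 -0.0021]
tape_measure 0.57 [171.1 137.1] [0.6433 0.2287 0.0526]
side [[-0.781, -0.318, 0.538, -0.18], [-0.624, 0.366, -0.691, 0.719], [0.023, -0.875, -0.484, 0.63], [0.0, 0.0, 0.0, 1.0]] 481.3274047893997
case 0.57 [251.7 216.7] [0.46   0.012  0.0751]
case_floor 0.56 [336.9 173.6] [ 0.5266 -0.4578 -0.0018]
door_left_strip 0.77 [209.7 205.9] [0.514  0.089  0.1159]
door_right_strip 0.81 [284.8 155.2] [ 0.5731 -0.251   0.1122]
tray_floor 0.68 [138.5 316.3] [0.4499 0.3407 0.0081]
tray_floor 0.6 [267.8 383. ] [0.1644 0.3041 0.0074]
steel_handle 0.79 [334.3 174.4] [ 0.529  -0.4467 -0.0013]
tape_measure 0.56 [115.  255.1] [0.6316 0.2641 0.0245]
```

View pics/top0.png

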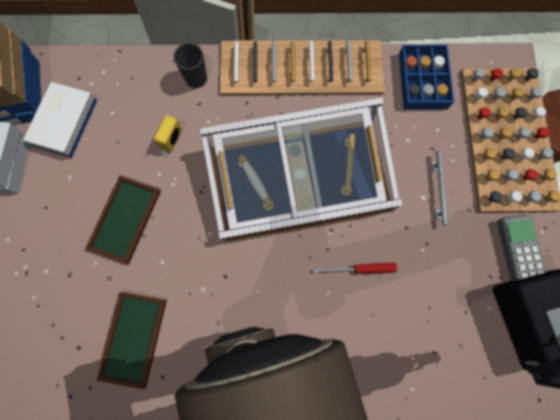

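View pics/side0.png

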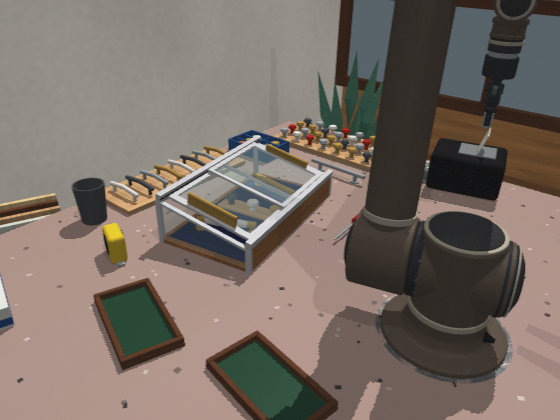

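The case has the white (grey in this light, tapered, with brass ends) handle at about (255,187) in its left half and the square brass one at (349,165) in the right half. There are two trays: (123,218), about 0.57 m from the base, and (130,339), about 0.35 m. The far one fits the description. I'll confirm both in one crop and measure the case.

Run:
```python
from h import *
np.set_printoptions(precision=4,suppress=True)
f=env.grab_frame('top'); save(f,'crop1.png',(80,90,410,290),2.4)
def pts(f,m):
    E=np.array(f['extrinsics']);v,u=np.nonzero(m&(f['z_map']>0));z=f['z_map'][v,u]
    return (E[:3,:3]@np.array([(u-f['cx'])/f['fx']*z,(v-f['cy'])/f['fy']*z,z])).T+E[:3,3]
for c in('top','side'):
    g=f if c=='top' else env.grab_frame(c)
    for n in('door_left_strip','door_right_strip','white_handle','brass_handle_center','tray_floor','tape_measure','steel_handle'):
        for r in env.silhouettes(c,n)[:2]:
            P=pts(g,r['pixels'])
            if len(P)<5: continue
            rc=cv2.minAreaRect(P[:,:2].astype(np.float32)*1000)
            print(c,n,round(r['score'],2),r['box'],'med',np.median(P,0),'zpc',np.percentile(P[:,2],[5,95]),'rect',np.round(rc[0],0),np.round(rc[1],0),round(rc[2],1))
for u,v in((255,187),(240,200),(349,165),(296,160),(205,133),(381,105),(397,205),(221,231)): print(u,v,world(f,u,v))
```

```text
top door_left_strip 0.69 [213.0, 125.2, 297.6, 231.6] med [0.5253 0.0225 0.0908] zpc [0.0695 0.1132] rect [532.  20.] [232. 171.] 10.5
top door_right_strip 0.63 [277.7, 107.7, 385.2, 217.5] med [ 0.5585 -0.1596  0.0997] zpc [0.0782 0.1209] rect [ 566. -172.] [231. 248.] 10.2
top tray_floor 0.89 [96.5, 293.3, 162.8, 391.1] med [0.1565 0.3043 0.0072] zpc [0.0037 0.0191] rect [162. 307.] [118. 200.] 79.3
top tray_floor 0.78 [86.7, 178.2, 163.0, 264.1] med [0.4431 0.348  0.0072] zpc [0.0029 0.019 ] rect [449. 351.] [124. 206.] 70.2
top tape_measure 0.77 [154.5, 115.4, 181.5, 156.7] med [0.6486 0.238  0.0604] zpc [0.006  0.0664] rect [659. 257.] [68. 82.] 68.7
top steel_handle 0.91 [430.4, 150.7, 446.0, 226.9] med [ 0.5055 -0.4386  0.0288] zpc [0.0023 0.033 ] rect [ 515. -439.] [ 20. 187.] 89.3
top steel_handle 0.7 [154.1, 115.5, 181.1, 156.8] med [0.65   0.2371 0.0598] zpc [0.006  0.0663] rect [665. 255.] [67. 94.] 68.7
side door_left_strip 0.67 [170.4, 174.6, 279.3, 240.4] med [0.5189 0.0299 0.0931] zpc [0.0711 0.1156] rect [525.  21.] [222. 160.] 10.7
side door_right_strip 0.61 [210.7,
[... 476 characters left out ...]
 [456. 341.] [118. 227.] 70.1
side tape_measure 0.64 [101.9, 223.4, 128.8, 270.0] med [0.6339 0.2556 0.0499] zpc [0.006  0.0669] rect [689. 228.] [ 45. 164.] 58.9
side tape_measure 0.31 [210.1, 142.3, 320.1, 208.1] med [ 0.5521 -0.1491  0.0998] zpc [0.079  0.1221] rect [ 580. -275.] [232. 474.] 10.6
side steel_handle 0.65 [313.1, 160.1, 368.5, 184.7] med [ 0.4931 -0.4361  0.0253] zpc [-0.      0.0325] rect [ 515. -470.] [ 84. 190.] 86.6
255 187 [0.5018 0.0181 0.0865]
240 200 [0.4728 0.0531 0.0794]
349 165 [ 0.5509 -0.2006  0.0958]
296 160 [ 0.5614 -0.0772  0.1026]
205 133 [0.6198 0.1311 0.1247]
381 105 [ 0.692  -0.2791  0.117 ]
397 205 [ 0.4591 -0.3112  0.0764]
221 231 [0.4034 0.0978 0.0619]
```

View pics/crop1.png

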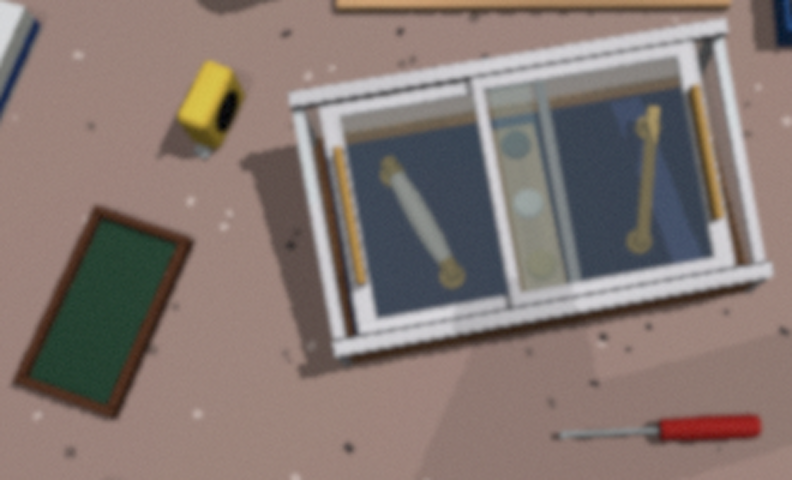

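Confirmed in the crop: the far tray is at (103,310) in the crop, the white handle at (420,220) in the left half, and both doors look slightly ajar. Next I'll fit the strips, the tray and the handle.

```bash
cat >> h.py <<'E'
YAW=np.deg2rad(10.4)
def cloud(f):
    E=np.array(f['extrinsics']);v,u=np.indices(f['z_map'].shape);z=f['z_map']
    P=np.stack([(u-f['cx'])/f['fx']*z,(v-f['cy'])/f['fy']*z,z],-1)@E[:3,:3].T+E[:3,3]
    P[z<=0]=np.nan; return P
def strips(f,pr=True):
    P=cloud(f); c=np.array([.5436,-.0903]); R=np.array([[np.cos(YAW),np.sin(YAW)],[-np.sin(YAW),np.cos(YAW)]])
    q=(P[...,:2]-c)@R.T; h=P[...,2]-0.101-np.tan(np.deg2rad(12))*q[...,0]
    m=(np.abs(q[...,0])<.08)&(np.abs(q[...,1])<.24)&(h>.010)&(h<.03)&(P[...,2]<.15)
    n,l,st,_=cv2.connectedComponentsWithStats(m.astype(np.uint8))
    for i in range(1,n):
        if st[i,4]<40: continue
        k=l==i; A=P[k]; rc=cv2.minAreaRect(A[:,:2].astype(np.float32)*1000)
        print('strip n',k.sum(),'world med',A.mean(0).round(4),'case q',q[k].mean(0).round(4),'h95',np.percentile(h[k],90).round(4),'rect',np.round(rc[0]),np.round(rc[1]),round(rc[2],1))
E
python3 - <<'E'
from h import *
for c in('top','side'):
    f=env.grab_frame(c); print(c); strips(f)
    if c=='top':
        a,b=[world(f,*p,z=.030) for p in((241.7,158.8),(268,203))]
        print('handle ends',a,b,(a+b)/2,np.degrees(np.arctan2(*(a-b)[[1,0]])))
        cs=[world(f,80+x/2.4,90+y/2.4,z=.019) for x,y in((97,207),(192,240),(113,415),(15,382))]
        print('tray',np.mean(cs,0),np.degrees(np.arctan2(*(cs[0]-cs[3])[[1,0]])))
E
```

```text
top
strip n 257 world med [ 0.5693 -0.2555  0.1178] case q [-0.0046 -0.1671] h95 0.0203 rect [ 570. -257.] [127.  12.] 9.3
strip n 258 world med [0.5096 0.083  0.1182] case q [-0.0022  0.1766] h95 0.02 rect [509.  83.] [128.  10.] 10.2
handle ends [0.59392573 0.05506386 0.03      ] [ 0.47860058 -0.01069666  0.03      ] [0.53626315 0.0221836  0.03      ] 29.69258095525004
tray [0.44408275 0.34268067 0.019     ] -19.959699128551122
side
strip n 175 world med [ 0.5702 -0.252   0.1166] case q [-0.003  -0.1639] h95 0.0199 rect [ 573. -252.] [128.  13.] 11.5
strip n 270 world med [0.5086 0.0872 0.1169] case q [-0.0024  0.1809] h95 0.0197 rect [512.  87.] [130.  13.] 10.6
```

step_arm:
  plan:
    - {"delta_pos":[0.043,-0.04,0]}
    - {"delta_pos":[0.086,-0.08,0]}
    - {"delta_pos":[0.13,-0.12,0]}
    - {"delta_pos":[0.173,-0.16,0]}
    - {"delta_pos":[0.217,-0.2,0]}
  jaw: 0.04
  grip_force: 30

```text
schema error: expected keys delta_pos, twist
```

step_arm:
  plan:
    - {"delta_pos":[0.043,-0.04,0]}
    - {"delta_pos":[0.086,-0.08,0]}
    - {"delta_pos":[0.13,-0.12,0]}
    - {"delta_pos":[0.173,-0.16,0]}
    - {"delta_pos":[0.217,-0.2,0]}

```text
schema error: expected keys delta_pos, twist
```

step_arm:
  plan:
    - {"delta_pos":[0.04,-0.036,0.03],"twist":0.087}
    - {"delta_pos":[0.079,-0.072,0.06],"twist":0.087}
    - {"delta_pos":[0.079,-0.072,0.06],"twist":0.087}

```text
t: 2.28
eef_pos: [0.1961, -0.4115, 0.1905]
tcp_rot: [0.996, 0.092, -0.001, -0.003]
ft_force: [0.8, 0.2, 1.0]
gripper_width: 0.0856
grip_force: 0.0
```

Run:
```python
from h import *
f=env.grab_frame('side'); save(f,'s1.png',(120,60,400,270),2.8); P=cloud(f); s=env.read_state()
print(s['eef_pos'],s['tcp_rot'],s['gripper_width'],s['ft_force'],s['t']);strips(f)
d=np.linalg.norm(P[...,:2]-np.array(s['eef_pos'][:2]),axis=-1)
m=(d<.06)&(P[...,2]>.135); print('tip z',np.nanpercentile(P[m][:,2],[0,1,3,10]))
```

```text
[ 0.19626731 -0.41413393  0.19237791] [ 9.95802038e-01  9.15276239e-02 -4.20844834e-04 -9.04807812e-04] 0.08551141606081875 [0.205048   0.1124033  0.76570008] 2.325
strip n 178 world med [ 0.5689 -0.2519  0.1164] case q [-0.0043 -0.1635] h95 0.0204 rect [ 571. -252.] [126.  14.] 8.8
strip n 269 world med [0.5095 0.0875 0.1171] case q [-0.0014  0.181 ] h95 0.02 rect [511.  87.] [131.  12.] 10.6
tip z [0.18193176 0.19234977 0.20921554 0.29743349]
```

View pics/s1.png

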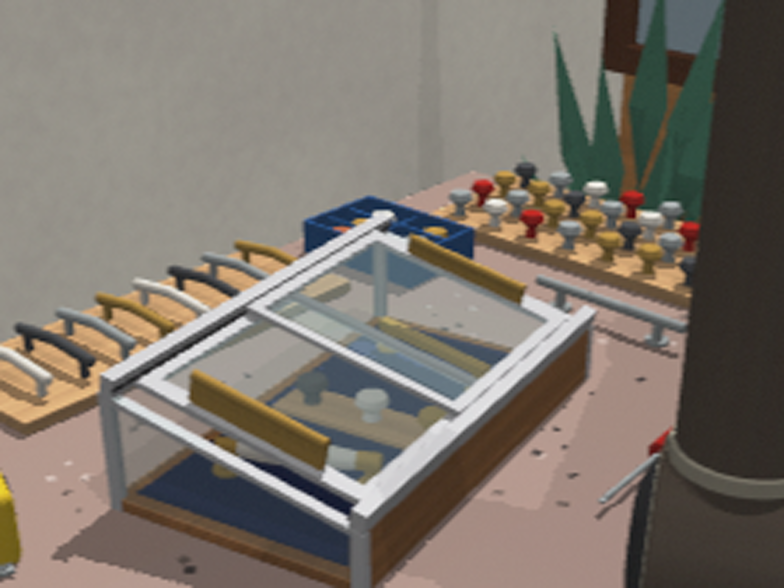

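The strips show clearly: left at crop (255,415), right at (465,268). The first two calls were refused because every row needs a twist, so the arm went only part of the way. Continuing from here.

step_arm:
  plan:
    - {"delta_pos":[0.04,-0.043,0],"twist":0}
    - {"delta_pos":[0.08,-0.086,0],"twist":0}
    - {"delta_pos":[0.12,-0.13,0],"twist":0}
    - {"delta_pos":[0.16,-0.173,0],"twist":0}
    - {"delta_pos":[0.2,-0.216,0],"twist":0}
  jaw: 0.04
  grip_force: 30

```text
t: 2.95
eef_pos: [0.3559, -0.1673, 0.1949]
tcp_rot: [0.996, 0.089, 0.002, 0.001]
ft_force: [-0.5, -1.1, 0.3]
gripper_width: 0.0402
grip_force: 0.0
```

step_arm:
  plan:
    - {"delta_pos":[0.04,-0.043,0],"twist":0}
    - {"delta_pos":[0.08,-0.086,0],"twist":0}
    - {"delta_pos":[0.12,-0.13,0],"twist":0}
    - {"delta_pos":[0.16,-0.173,0],"twist":0}
    - {"delta_pos":[0.198,-0.216,0],"twist":0}

```text
t: 3.58
eef_pos: [0.5126, 0.0819, 0.1947]
tcp_rot: [0.996, 0.09, 0.002, 0.0]
ft_force: [0.8, -0.9, -0.5]
gripper_width: 0.0401
grip_force: 0.0
```

step_arm:
  plan:
    - {"delta_pos":[0,0,0],"twist":0}
    - {"delta_pos":[0,0,0],"twist":0}

```text
t: 3.82
eef_pos: [0.5107, 0.0801, 0.1938]
tcp_rot: [0.996, 0.09, 0.0, 0.0]
ft_force: [0.3, -0.9, 0.0]
gripper_width: 0.0398
grip_force: 0.0
```

Run:
```python
from h import *
f=env.grab_frame('side'); save(f,'s2.png',(120,60,400,270),2.8); P=cloud(f); s=env.read_state()
print(s['eef_pos'],s['tcp_rot'],s['gripper_width'],s['ft_force'],s['t'])
d=np.linalg.norm(P[...,:2]-np.array(s['eef_pos'][:2]),axis=-1)
m=(d<.06)&(P[...,2]>.135); print('tip z',np.nanpercentile(P[m][:,2],[0,1,3,10]))
```

```text
[0.51029826 0.07961358 0.19381861] [9.95973057e-01 8.96522621e-02 3.33820933e-04 1.74578673e-04] 0.04032680174191694 [ 0.35600312 -0.75650794  0.57254365] 3.875
tip z [0.17358051 0.18466425 0.20203225 0.24651017]
```

View pics/s2.png

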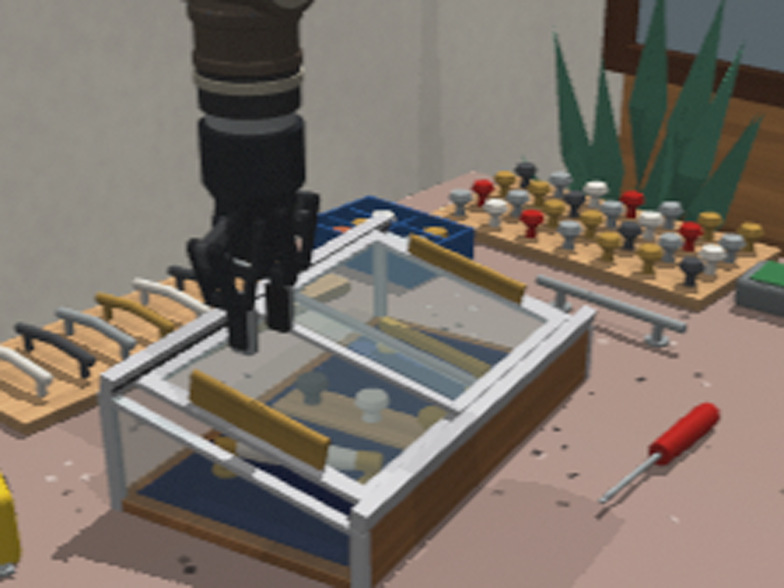

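Fingertips are 22 mm ahead of the TCP and sit 5 mm short of straddling the strip. Now lower over the strip and push.

step_arm:
  plan:
    - {"delta_pos":[0,-0.005,0.03],"twist":0}
    - {"delta_pos":[0,-0.005,0.05],"twist":0}
    - {"delta_pos":[0,-0.005,0.062],"twist":0}
    - {"delta_pos":[0,-0.005,0.062],"twist":0}

```text
t: 4.38
eef_pos: [0.5085, 0.0845, 0.1311]
tcp_rot: [0.996, 0.09, -0.0, 0.0]
ft_force: [-0.5, -0.0, 0.5]
gripper_width: 0.04
grip_force: 0.0
```

step_arm:
  plan:
    - {"delta_pos":[0,0.02,0],"twist":0}
    - {"delta_pos":[0,0.04,0],"twist":0}
    - {"delta_pos":[0,0.06,0],"twist":0}
    - {"delta_pos":[0,0.08,0],"twist":0}

```text
t: 4.88
eef_pos: [0.5234, 0.0067, 0.1324]
tcp_rot: [0.996, 0.09, 0.0, -0.001]
ft_force: [-1.7, 3.8, -1.1]
gripper_width: 0.04
grip_force: 1.9
```

step_arm:
  plan:
    - {"delta_pos":[0,0.03,0],"twist":0}
    - {"delta_pos":[0,0.055,0],"twist":0}
    - {"delta_pos":[0,0.075,0],"twist":0}
    - {"delta_pos":[0,0.075,0],"twist":0}

```text
t: 5.38
eef_pos: [0.5375, -0.0684, 0.1321]
tcp_rot: [0.996, 0.089, 0.001, 0.0]
ft_force: [-0.8, -0.2, 0.5]
gripper_width: 0.0397
grip_force: 0.0
```

Run:
```python
from h import *
s=env.read_state();print(s['eef_pos'],s['ft_force'])
for c in('side','top'):f=env.grab_frame(c);strips(f)
```

```text
[ 0.53748506 -0.06839379  0.13213472] [-0.83706524 -0.22590619  0.51792466]
strip n 179 world med [ 0.5716 -0.2621  0.1166] case q [-0.0035 -0.174 ] h95 0.0203 rect [ 574. -263.] [129.  16.] 11.3
strip n 234 world med [ 0.5321 -0.0504  0.1177] case q [-0.0041  0.0413] h95 0.0224 rect [534. -47.] [127.  26.] 12.2
strip n 54 world med [ 0.5395 -0.0891  0.1212] case q [-0.0038  0.0019] h95 0.0276 rect [539. -88.] [24.  7.] 16.4
strip n 255 world med [ 0.5718 -0.2657  0.118 ] case q [-0.0039 -0.1776] h95 0.0201 rect [ 572. -266.] [127.  11.] 10.2
```

The strip has reached the right door's edge and is pushing it home. Finish that, then lift and look.

step_arm:
  plan:
    - {"delta_pos":[0,0.008,0],"twist":0}
    - {"delta_pos":[0,0.014,0],"twist":0}
    - {"delta_pos":[0,0.014,0],"twist":0}

```text
t: 5.85
eef_pos: [0.5395, -0.0802, 0.1316]
tcp_rot: [0.996, 0.091, 0.0, -0.0]
ft_force: [-1.3, 3.6, 2.9]
gripper_width: 0.04
grip_force: 1.6
```

step_arm:
  plan:
    - {"delta_pos":[0,-0.005,-0.04],"twist":0}
    - {"delta_pos":[0,-0.005,-0.09],"twist":0}
    - {"delta_pos":[-0.05,-0.005,-0.12],"twist":0}
    - {"delta_pos":[-0.11,-0.005,-0.12],"twist":0}
    - {"delta_pos":[-0.16,-0.005,-0.12],"twist":0}

```text
t: 6.48
eef_pos: [0.3795, -0.105, 0.2517]
tcp_rot: [0.996, 0.091, 0.0, 0.001]
ft_force: [-0.0, -0.1, 1.0]
gripper_width: 0.04
grip_force: 0.0
```

```bash
cat > w.py <<'E'
from h import *
f=env.grab_frame('top'); save(f,'t2.png',(190,90,410,250),3.5); s=env.read_state();print(s['eef_pos'],s['tcp_rot'],s['t']);strips(f)
for n in('white_handle_center','white_handle'):
    for r in env.mark_of('top',n)[:2]: print(n,r,world(f,*r['point']))
P=cloud(f)
q=P[...,:2]-np.array([.536,.022])
m=(np.linalg.norm(q,axis=-1)<.10)&(P[...,2]>.020)&(P[...,2]<.056)
n,l,st,_=cv2.connectedComponentsWithStats(m.astype(np.uint8))
for i in range(1,n):
    if st[i,4]<40: continue
    A=P[l==i]; rc=cv2.minAreaRect(A[:,:2].astype(np.float32)*1000)
    print(st[i],A.mean(0).round(4),np.percentile(A[:,2],[50,95]).round(4),np.round(rc[0]),np.round(rc[1]),round(rc[2],1))
    B=A[:,:2]-A[:,:2].mean(0); v=np.linalg.svd(B,full_matrices=False)[2][0]; print('ang',np.degrees(np.arctan(v[1]/v[0])))
E
python3 w.py
```

```text
[ 0.37430474 -0.10502423  0.25192211] [ 9.95939950e-01  9.00050899e-02 -1.32379419e-03  9.73060925e-04] 6.525
strip n 110 world med [ 0.571  -0.0604  0.1255] case q [0.0323 0.0244] h95 0.0201 rect [568. -62.] [64. 10.] 10.0
white_handle_center {'point': [257.5, 180.4], 'score': 0.98} [0.53127707 0.01438729 0.04637161]
white_handle {'point': [253.0, 184.6], 'score': 0.76} [0.52238588 0.02559391 0.04099914]
[239 155  34  53 454] [0.5302 0.0196 0.0435] [0.0438 0.0482] [533.  20.] [146.  22.] 28.6
ang 29.382343284928375
```

View pics/t2.png

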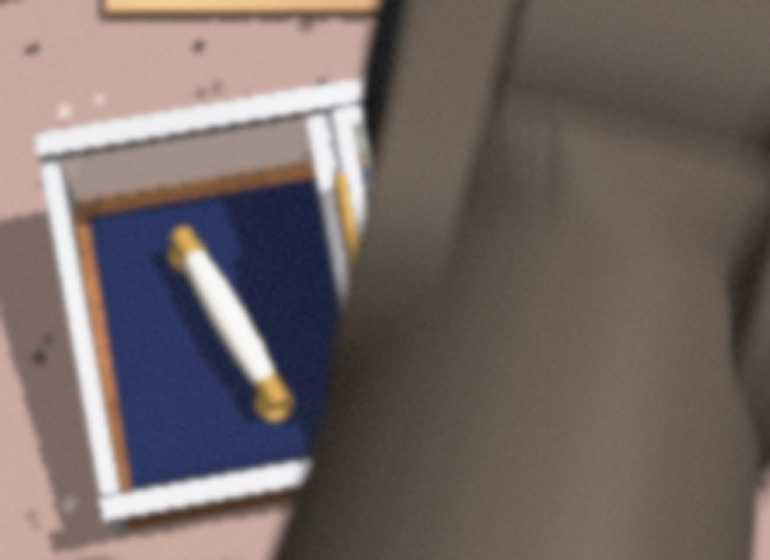

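The case is open: the white handle (crop 228,320) is centred at about (0.532, 0.020) at 29.4°, with its top at z ≈ 0.048 as expected.

step_arm:
  plan:
    - {"delta_pos":[0.045,-0.024,0],"twist":-0.11}
    - {"delta_pos":[0.09,-0.048,0],"twist":-0.22}
    - {"delta_pos":[0.135,-0.072,0],"twist":-0.333}
    - {"delta_pos":[0.178,-0.095,0],"twist":-0.333}
    - {"delta_pos":[0.178,-0.095,0],"twist":-0.333}
  jaw: 0.045

```text
t: 7.25
eef_pos: [0.5419, 0.0231, 0.2494]
tcp_rot: [0.967, 0.256, -0.001, 0.0]
ft_force: [-0.2, 0.2, 0.5]
gripper_width: 0.0455
grip_force: 0.0
```

step_arm:
  plan:
    - {"delta_pos":[0,0,0.05],"twist":0}
    - {"delta_pos":[0,0,0.1],"twist":0}
    - {"delta_pos":[0,0,0.12],"twist":0}
    - {"delta_pos":[0,0,0.12],"twist":0}

```text
t: 7.75
eef_pos: [0.5378, 0.0204, 0.1295]
tcp_rot: [0.967, 0.254, -0.002, -0.0]
ft_force: [-0.0, 0.4, 1.1]
gripper_width: 0.045
grip_force: 0.0
```

Run:
```python
from h import *
s=env.read_state();print(s['eef_pos'],s['tcp_rot'],s['ft_force'],s['t'])
x,y=s['tcp_rot'][:2];a=np.arctan2(2*x*y,x*x-y*y);print(np.degrees(a))
d=np.array([.532,.020])-s['eef_pos'][:2];print(d@[np.cos(a),np.sin(a)],d@[np.sin(a),-np.cos(a)])
```

```text
[0.53776919 0.02041484 0.12954759] [ 9.67221349e-01  2.53927918e-01 -1.85949744e-03 -1.32340214e-04] [-0.0219787   0.39779903  1.10630518] 7.75
29.42018937690878
-0.00522897359990534 -0.002472548076242133
```

step_arm:
  plan:
    - {"delta_pos":[-0.005,-0.002,0.03],"twist":0}
    - {"delta_pos":[-0.005,-0.002,0.06],"twist":0}
    - {"delta_pos":[-0.005,-0.002,0.085],"twist":0}
    - {"delta_pos":[-0.005,-0.002,0.085],"twist":0}

```text
t: 8.25
eef_pos: [0.5333, 0.0199, 0.0461]
tcp_rot: [0.967, 0.254, -0.001, 0.0]
ft_force: [-0.4, 0.7, 0.2]
gripper_width: 0.045
grip_force: 0.0
```

step_arm:
  plan:
    - {"delta_pos":[0,0,0],"twist":0}
    - {"delta_pos":[0,0,0],"twist":0}
    - {"delta_pos":[0,0,0],"twist":0}
    - {"delta_pos":[0,0,0],"twist":0}
  jaw: 0.005
  grip_force: 40

```text
t: 8.75
eef_pos: [0.535, 0.0202, 0.0483]
tcp_rot: [0.967, 0.254, 0.002, 0.0]
ft_force: [-1.1, 0.8, 6.3]
gripper_width: 0.0213
grip_force: 39.4
```

step_arm:
  plan:
    - {"delta_pos":[0,0,-0.02],"twist":0}
    - {"delta_pos":[0,0,-0.05],"twist":0}
    - {"delta_pos":[0,0,-0.09],"twist":0}
    - {"delta_pos":[0,0,-0.13],"twist":0}
    - {"delta_pos":[0,0,-0.17],"twist":0}

```text
t: 9.38
eef_pos: [0.5337, 0.0201, 0.2183]
tcp_rot: [0.967, 0.254, 0.0, 0.0]
ft_force: [0.5, 0.2, -1.9]
gripper_width: 0.0213
grip_force: 39.7
```

Run:
```python
from h import *
f=env.grab_frame('side'); save(f,'s3.png',(60,60,400,370),2)
g=env.grab_frame('top'); s=env.read_state();print(s['eef_pos'],s['tcp_rot'],s['ft_force'],s['ft_torque'],s['gripper_width'],s['t'])
for n,fr in(('side',f),('top',g)):
    P=cloud(fr); m=(np.abs(P[...,0]-.447)<.14)&(np.abs(P[...,1]-.345)<.12)&(P[...,2]>.0125)&(P[...,2]<.03)
    k,l,st,_=cv2.connectedComponentsWithStats(m.astype(np.uint8)); i=1+np.argmax(st[1:,4]); A=P[l==i]
    rc=cv2.minAreaRect(A[:,:2].astype(np.float32)*1000); print(n,'tray',st[i,4],np.round(rc[0],1),np.round(rc[1]),rc[2],np.median(A[:,2]))
```

```text
[0.53581036 0.02018387 0.2217108 ] [0.96717563 0.25407306 0.00414468 0.00099871] [ 1.34539513 -0.84290093 -1.26210631] [-0.02402965 -0.00565463  0.01790205] 0.02126461855568977 9.475
side tray 1526 [446.8 348.2] [111. 204.] 70.30686950683594 0.01853441582333132
top tray 1027 [445.4 345.9] [112. 200.] 70.13079833984375 0.01741981072420906
```

View pics/s3.png

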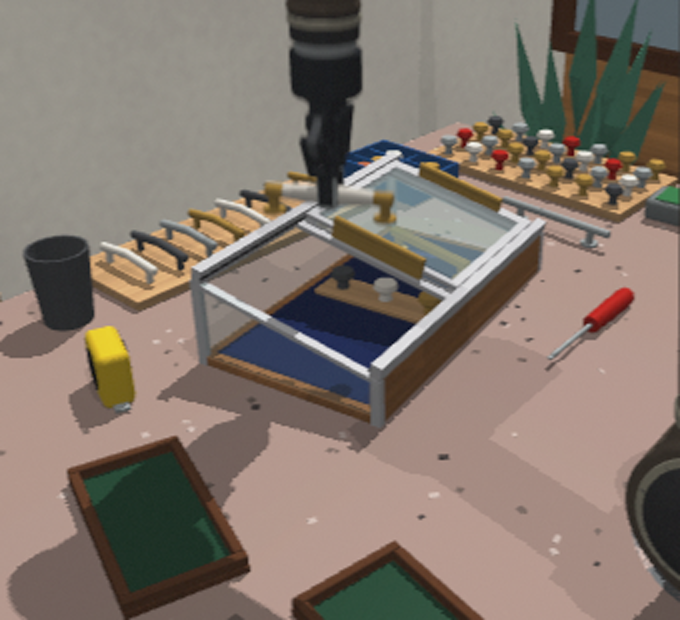

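The handle is held level, at crop (325,195). Next: carry it to the tray, centre (0.446, 0.347), long axis at −20°.

step_arm:
  plan:
    - {"delta_pos":[0.014,-0.055,0],"twist":0}
    - {"delta_pos":[0.029,-0.113,0],"twist":0}
    - {"delta_pos":[0.043,-0.17,0],"twist":0}
    - {"delta_pos":[0.058,-0.228,0],"twist":0}
    - {"delta_pos":[0.072,-0.285,0],"twist":0}

```text
t: 10.1
eef_pos: [0.4653, 0.2889, 0.2157]
tcp_rot: [0.963, 0.27, -0.003, -0.007]
ft_force: [0.8, -0.5, -1.0]
gripper_width: 0.021
grip_force: 39.9
```

step_arm:
  plan:
    - {"delta_pos":[0.006,-0.022,0.02],"twist":0.17}
    - {"delta_pos":[0.011,-0.044,0.04],"twist":0.34}
    - {"delta_pos":[0.011,-0.044,0.06],"twist":0.51}
    - {"delta_pos":[0.011,-0.044,0.08],"twist":0.69}
    - {"delta_pos":[0.011,-0.044,0.1],"twist":0.859}

```text
t: 10.72
eef_pos: [0.4998, 0.1634, 0.1368]
tcp_rot: [0.99, 0.112, -0.027, -0.083]
ft_force: [-0.2, -0.3, -1.5]
gripper_width: 0.0212
grip_force: 39.9
```

step_arm:
  plan:
    - {"delta_pos":[0,0,0],"twist":0}
    - {"delta_pos":[0,0,0],"twist":0}

```text
t: 10.98
eef_pos: [0.5001, 0.1645, 0.1381]
tcp_rot: [0.99, 0.113, -0.026, -0.083]
ft_force: [0.7, -0.4, -1.1]
gripper_width: 0.0214
grip_force: 40.0
```

```bash
cat > r.py <<'E'
from h import *
import sys
s=env.read_state();print(s['eef_pos'],s['ft_force'],s['gripper_width'],s['t'])
x,y=s['tcp_rot'][:2];a=np.arctan2(2*x*y,x*x-y*y);print('heading',np.degrees(a))
d=np.array([float(v) for v in sys.argv[1:3]])-s['eef_pos'][:2];print('tool dx,dy',d@[np.cos(a),np.sin(a)],d@[np.sin(a),-np.cos(a)])
E
python3 r.py .447 .347
python3 - <<'E'
from h import *
f=env.grab_frame('side'); save(f,'s4.png',(60,180,260,390),2.8)
P=cloud(f); im=f['image'].astype(int); s=env.read_state()
d=np.linalg.norm(P[...,:2]-np.array(s['eef_pos'][:2]),axis=-1)
m=(d<.09)&(P[...,2]>.05)&(P[...,2]<s['eef_pos'][2]+.01)&(im.max(-1)>120); A=P[m]
print('handle pts',len(A),np.percentile(A[:,2],[0,1,3,50,97]),A.mean(0))
E
```

```text
[0.50008613 0.16447807 0.13807665] [ 0.72616099 -0.4420704  -1.07601341] 0.021416589044676387 10.975
heading 13.006079710004476
tool dx,dy -0.010646901761621377 -0.18978681378914183
handle pts 439 [0.05589071 0.06110151 0.06659908 0.13165943 0.13855184] [0.4933437  0.15560325 0.11653389]
```

View pics/s4.png

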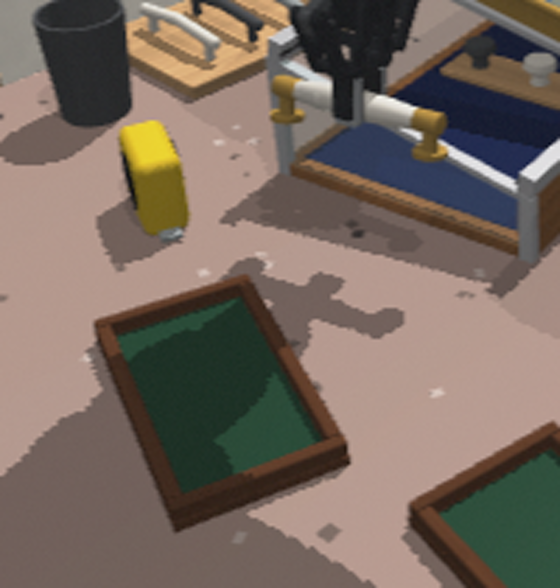

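The last twist ran into joint 6's limit, so the arm backed off and tilted; the handle is still held. I'll turn the other way, since the half-turn grasp is equivalent.

step_arm:
  plan:
    - {"delta_pos":[0,0,-0.03],"twist":-0.17}
    - {"delta_pos":[0,0,-0.05],"twist":-0.34}
    - {"delta_pos":[0,0,-0.07],"twist":-0.51}
    - {"delta_pos":[0,0,-0.08],"twist":-0.68}
    - {"delta_pos":[0,0,-0.08],"twist":-0.86}

```text
t: 11.65
eef_pos: [0.5064, 0.1527, 0.2186]
tcp_rot: [0.851, 0.518, 0.012, -0.086]
ft_force: [-0.3, 0.6, 0.0]
gripper_width: 0.0211
grip_force: 40.0
```

```bash
python3 r.py .447 .347; python3 -c "
from h import *
s=env.read_state();print(s['joints'],s['tcp_rot'])"
```

```text
[0.50641905 0.1526942  0.21856992] [-0.25478855  0.62450529  0.00163644] 0.02113995404817926 11.65
heading 62.719144752947294
tool dx,dy 0.14545837322226923 -0.14187046385103289
[ 0.20492473  0.15924377 -0.08568701  1.36076203  0.17064901  2.24887673] [ 0.85068315  0.51843569  0.01236247 -0.08608007]
```

The hand stayed tilted by about 0.17 rad. Only twist about the tool axis is available, so I'll work in the tilted frame and let the handle settle on its feet at contact.

```bash
cat > r.py <<'E'
from h import *
import sys
from scipy.spatial.transform import Rotation as Ro
np.set_printoptions(precision=4,suppress=True)
s=env.read_state();R=Ro.from_quat(s['tcp_rot']).as_matrix();p=np.array(s['eef_pos'])
print('p',p,'F',np.array(s['ft_force']),s['gripper_width'],'t',s['t'],'j',np.array(s['joints']))
print('heading',np.degrees(np.arctan2(R[1,0],R[0,0])),'toolz',R[:,2])
for i in range(1,len(sys.argv),3):
    t=np.array([float(v) for v in sys.argv[i:i+3]]); print('to',t,'delta',R.T@(t-p))
E
python3 r.py .447 .347 .2 .447 .347 .14
```

```text
p [0.5064 0.1527 0.2186] F [-0.2548  0.6245  0.0016] 0.02113995404817926 t 11.65 j [ 0.2049  0.1592 -0.0857  1.3608  0.1706  2.2489]
heading 62.29109212401017 toolz [-0.0682  0.1593 -0.9849]
to [0.447 0.347 0.2  ] delta [ 0.1415 -0.137   0.0533]
to [0.447 0.347 0.14 ] delta [ 0.1348 -0.129   0.1124]
```

step_arm:
  plan:
    - {"delta_pos":[0.035,-0.034,0.013],"twist":-0.17}
    - {"delta_pos":[0.07,-0.068,0.026],"twist":-0.34}
    - {"delta_pos":[0.105,-0.102,0.04],"twist":-0.51}
    - {"delta_pos":[0.141,-0.137,0.053],"twist":-0.68}
    - {"delta_pos":[0.141,-0.137,0.053],"twist":-0.85}

```text
t: 12.28
eef_pos: [0.4456, 0.3499, 0.1986]
tcp_rot: [0.559, 0.824, 0.046, -0.075]
ft_force: [0.4, -1.0, -2.6]
gripper_width: 0.0209
grip_force: 40.0
```

step_arm:
  plan:
    - {"delta_pos":[0,0,0],"twist":-0.17}
    - {"delta_pos":[0,0,0],"twist":-0.34}
    - {"delta_pos":[0,0,0],"twist":-0.51}
    - {"delta_pos":[0,0,0],"twist":-0.68}
    - {"delta_pos":[0,0,0],"twist":-0.85}

```text
t: 12.9
eef_pos: [0.4472, 0.347, 0.1991]
tcp_rot: [0.172, 0.981, 0.073, -0.049]
ft_force: [-0.8, 0.2, -1.2]
gripper_width: 0.0208
grip_force: 40.0
```

step_arm:
  plan:
    - {"delta_pos":[0,0,0],"twist":0}
    - {"delta_pos":[0,0,0],"twist":0}

```text
t: 13.15
eef_pos: [0.4473, 0.3464, 0.1988]
tcp_rot: [0.177, 0.98, 0.072, -0.049]
ft_force: [0.3, -0.3, -2.4]
gripper_width: 0.0209
grip_force: 40.0
```

```bash
python3 r.py .447 .347 .1 .447 .347 .06 .447 .347 .05
```

```text
p [0.4473 0.3464 0.1988] F [ 0.3192 -0.2989 -2.395 ] 0.020930040898920338 t 13.15 j [ 0.5758  0.183  -0.1005  1.2597  0.1727  0.9348]
heading 160.01003710254497 toolz [-0.0708  0.159  -0.9847]
to [0.447 0.347 0.1  ] delta [-0.0116 -0.0119  0.0974]
to [0.447 0.347 0.06 ] delta [-0.0164 -0.0168  0.1368]
to [0.447 0.347 0.05 ] delta [-0.0176 -0.0181  0.1467]
```

step_arm:
  plan:
    - {"delta_pos":[-0.005,-0.005,0.045],"twist":0}
    - {"delta_pos":[-0.011,-0.011,0.09],"twist":0}
    - {"delta_pos":[-0.016,-0.016,0.125],"twist":0}
    - {"delta_pos":[-0.0165,-0.017,0.137],"twist":0}
    - {"delta_pos":[-0.0165,-0.017,0.137],"twist":0}

```text
t: 13.78
eef_pos: [0.447, 0.3464, 0.0595]
tcp_rot: [0.176, 0.98, 0.072, -0.05]
ft_force: [-0.6, 0.3, -0.3]
gripper_width: 0.021
grip_force: 40.0
```

step_arm:
  plan:
    - {"delta_pos":[-0.0005,-0.0005,0.004],"twist":0}
    - {"delta_pos":[-0.001,-0.001,0.008],"twist":0}
    - {"delta_pos":[-0.0015,-0.0015,0.012],"twist":0}
    - {"delta_pos":[-0.0015,-0.0015,0.012],"twist":0}
  grip_force: 20

```text
t: 14.28
eef_pos: [0.4475, 0.3469, 0.0479]
tcp_rot: [0.176, 0.981, 0.073, -0.049]
ft_force: [-1.7, 1.5, 2.6]
gripper_width: 0.0212
grip_force: 40.5
```

```bash
python3 r.py .447 .347 .043
python3 - <<'E'
from h import *
f=env.grab_frame('side'); save(f,'s5.png',(60,240,220,390),3.5)
E
```

```text
p [0.4475 0.3469 0.0479] F [-1.6833  1.5278  2.5733] 0.021228213935361062 t 14.275 j [ 0.5759  0.2589 -0.3477  0.9356  0.1736  0.9328]
heading 160.13664149226574 toolz [-0.0704  0.1602 -0.9846]
to [0.447 0.347 0.043] delta [-0.0001 -0.0007  0.0049]
```

View pics/s5.png

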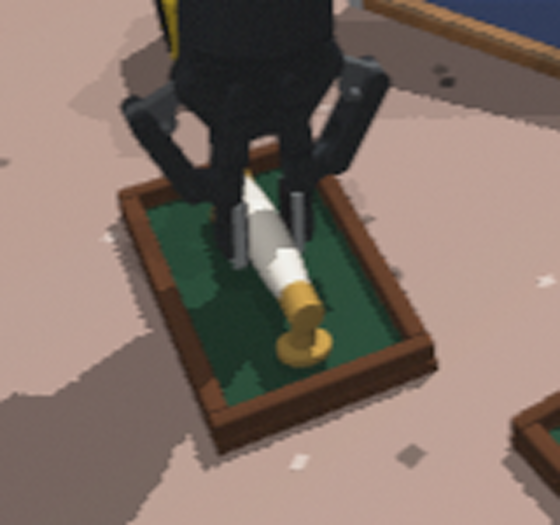

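The handle is inside the tray, with one foot at (303,345) visible and contact beginning. Lower a few mm so that it pivots level.

step_arm:
  plan:
    - {"delta_pos":[0,-0.0005,0.002],"twist":0}
    - {"delta_pos":[0,-0.0005,0.004],"twist":0}
    - {"delta_pos":[0,-0.0005,0.004],"twist":0}
    - {"delta_pos":[0,-0.0005,0.004],"twist":0}

```text
t: 14.82
eef_pos: [0.4469, 0.3467, 0.0436]
tcp_rot: [0.176, 0.981, 0.073, -0.049]
ft_force: [-2.5, 2.2, 5.0]
gripper_width: 0.0213
grip_force: 40.9
```

step_arm:
  plan:
    - {"delta_pos":[0,0,0.001],"twist":0}
    - {"delta_pos":[0,0,0.001],"twist":0}

```text
t: 15.08
eef_pos: [0.4469, 0.3469, 0.0434]
tcp_rot: [0.176, 0.981, 0.073, -0.049]
ft_force: [-2.9, 0.9, 11.3]
gripper_width: 0.0213
grip_force: 41.5
```

step_arm:
  plan:
    - {"delta_pos":[0,0,0],"twist":0}
    - {"delta_pos":[0,0,0],"twist":0}
    - {"delta_pos":[0,0,0],"twist":0}
    - {"delta_pos":[0,0,0],"twist":0}
  jaw: 0.036

```text
t: 15.58
eef_pos: [0.4466, 0.3464, 0.042]
tcp_rot: [0.176, 0.981, 0.072, -0.049]
ft_force: [-0.4, 0.1, -0.1]
gripper_width: 0.036
grip_force: 0.0
```

```bash
python3 r.py .447 .347 .09 .447 .347 .2
python3 - <<'E'
from h import *
f=env.grab_frame('side'); save(f,'s6.png',(60,240,220,390),3.5)
E
```

```text
p [0.4466 0.3464 0.042 ] F [-0.4324  0.0588 -0.0593] 0.0360150332117327 t 15.575 j [ 0.5766  0.2634 -0.3559  0.9247  0.1725  0.9339]
heading 160.0961591722785 toolz [-0.0715  0.1583 -0.9848]
to [0.447 0.347 0.09 ] delta [ 0.0057  0.0066 -0.0472]
to [0.447 0.347 0.2  ] delta [ 0.0191  0.0202 -0.1555]
```

View pics/s6.png

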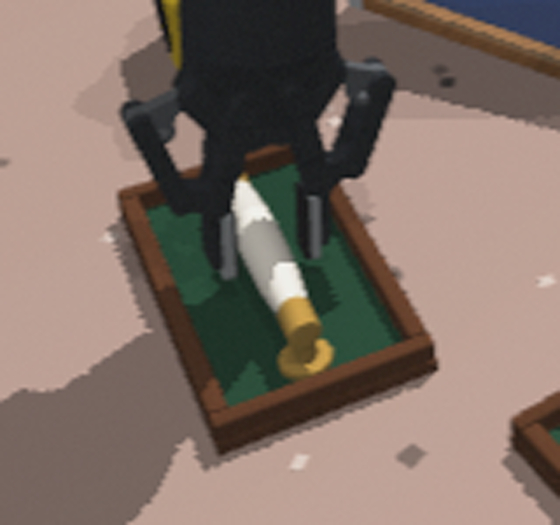

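step_arm:
  plan:
    - {"delta_pos":[0,0,-0.03],"twist":0}
    - {"delta_pos":[0,0,-0.07],"twist":0}
    - {"delta_pos":[0,0,-0.12],"twist":0}
    - {"delta_pos":[0,0,-0.16],"twist":0}
    - {"delta_pos":[0,0,-0.16],"twist":0}

```text
t: 16.25
eef_pos: [0.4598, 0.3217, 0.2036]
tcp_rot: [0.176, 0.98, 0.074, -0.047]
ft_force: [0.0, 0.3, -0.6]
gripper_width: 0.0362
grip_force: 0.0
```

```bash
cat > v.py <<'E'
from h import *
np.set_printoptions(precision=4,suppress=True)
for c in('side','top'):
    f=env.grab_frame(c);P=cloud(f);im=f['image'].astype(int)
    a=np.deg2rad(-19.9);q=(P[...,:2]-[.446,.347])@np.array([[np.cos(a),-np.sin(a)],[np.sin(a),np.cos(a)]])
    m=(abs(q[...,0])<.088)&(abs(q[...,1])<.043)&(P[...,2]>.022)&(P[...,2]<.07)
    if m.sum()<20: print(c,'hidden');continue
    Q=q[m];z=P[...,2][m];lo,hi=np.percentile(Q[:,0],[1,99])
    print(c,m.sum(),'len',lo,hi,'ends top z',[np.percentile(z[s],95) for s in(Q[:,0]<lo+.02,abs(Q[:,0])<.02,Q[:,0]>hi-.02)],'y',np.median(Q[:,1]))
    strips(f)
E
python3 v.py; python3 r.py .532 -.072 .25
```

```text
side 642 len -0.07730182669045026 0.06694071122672911 ends top z [np.float64(0.0409549450195667), np.float64(0.04413639097839242), np.float64(0.04137899976410696)] y 0.00447871893098851
strip n 176 world med [ 0.5733 -0.2721  0.1166] case q [-0.0036 -0.1842] h95 0.0206 rect [ 575. -273.] [127.  18.] 9.3
strip n 219 world med [ 0.5349 -0.0631  0.1168] case q [-0.0037  0.0283] h95 0.0203 rect [538. -65.] [128.  15.] 8.4
top 390 len -0.04277041653196997 0.06595551888989988 ends top z [np.float64(0.04306862172270558), np.float64(0.043622553135812876), np.float64(0.04069868986387224)] y -0.004096820151665648
strip n 260 world med [ 0.5739 -0.2758  0.1181] case q [-0.0037 -0.1879] h95 0.0202 rect [ 574. -277.] [126.  10.] 10.5
strip n 253 world med [ 0.536  -0.0671  0.118 ] case q [-0.0033  0.0242] h95 0.0204 rect [537. -67.] [128.  10.] 10.2
p [0.4582 0.3211 0.1998] F [ 0.4121  0.6803 -0.8199] 0.03599762466399318 t 16.35 j [ 0.5267  0.1776 -0.1048  1.2693  0.1737  0.8835]
heading 160.09532222203845 toolz [-0.0705  0.1589 -0.9848]
to [ 0.532 -0.072  0.25 ] delta [-0.1957 -0.3325 -0.1171]
```

The handle stands flat: both ends' tops are at z ≈ 0.041 and the grip top at 0.043. It is inside the tray and released. Now shut the left door.

step_arm:
  plan:
    - {"delta_pos":[-0.027,-0.046,-0.016],"twist":-0.1}
    - {"delta_pos":[-0.055,-0.093,-0.033],"twist":-0.21}
    - {"delta_pos":[-0.082,-0.14,-0.049],"twist":-0.32}
    - {"delta_pos":[-0.11,-0.186,-0.066],"twist":-0.43}
    - {"delta_pos":[-0.137,-0.233,-0.082],"twist":-0.527}
  jaw: 0.0

```text
t: 16.98
eef_pos: [0.5093, 0.0442, 0.2335]
tcp_rot: [-0.087, 0.992, 0.083, -0.03]
ft_force: [0.6, 0.7, 0.1]
gripper_width: 0.0001
grip_force: 0.0
```

```bash
python3 r.py .5405 -.0955 .22
```

```text
p [0.5093 0.0442 0.2335] F [0.5695 0.7175 0.096 ] 7.040636910483736e-05 t 16.975 j [ 0.0014  0.1558 -0.058   1.4315  0.1595 -0.1802]
heading -169.71503385537358 toolz [-0.0737  0.1587 -0.9846]
to [ 0.5405 -0.0955  0.22  ] delta [-0.0064 -0.1432 -0.0112]
```

step_arm:
  plan:
    - {"delta_pos":[-0.002,-0.05,-0.004],"twist":0}
    - {"delta_pos":[-0.004,-0.1,-0.008],"twist":0}
    - {"delta_pos":[-0.006,-0.143,-0.011],"twist":0}
    - {"delta_pos":[-0.006,-0.143,-0.011],"twist":0}
    - {"delta_pos":[-0.006,-0.143,-0.011],"twist":0}

```text
t: 17.6
eef_pos: [0.5395, -0.0935, 0.2202]
tcp_rot: [-0.085, 0.992, 0.083, -0.03]
ft_force: [-0.3, 1.3, -0.7]
gripper_width: -0.0001
grip_force: 0.0
```

```bash
python3 r.py .541 -.096 .136 .541 -.096 .16
python3 - <<'E'
from h import *
f=env.grab_frame('side');P=cloud(f); s=env.read_state(); strips(f)
m=(np.linalg.norm(P[...,:2]-np.array(s['eef_pos'][:2]),axis=-1)<.04)&(P[...,2]>.15)
A=P[m];k=np.argsort(A[:,2])[:5];print('tip',A[k],s['eef_pos'][2])
E
```

```text
p [ 0.5395 -0.0935  0.2202] F [-0.3438  1.2726 -0.6651] -0.00011717811636761805 t 17.6 j [-0.2403  0.2562  0.036   1.4612  0.138  -0.4197]
heading -169.93900345399925 toolz [-0.0735  0.1597 -0.9844]
to [ 0.541 -0.096  0.136] delta [-0.0048 -0.017   0.0824]
to [ 0.541 -0.096  0.16 ] delta [-0.0037 -0.0129  0.0588]
strip n 172 world med [ 0.5737 -0.2724  0.1167] case q [-0.0032 -0.1846] h95 0.0202 rect [ 575. -273.] [126.  15.] 9.6
strip n 222 world med [ 0.5355 -0.0628  0.1169] case q [-0.003   0.0285] h95 0.0204 rect [538. -64.] [127.  13.] 10.9
tip [[ 0.5294292  -0.09684213  0.19939645]
 [ 0.54167728 -0.08543901  0.19951881]
 [ 0.53847882 -0.08544248  0.20036791]
 [ 0.54155114 -0.08173322  0.20065006]
 [ 0.52759759 -0.09110961  0.20158137]] 0.2206638448678549
```

step_arm:
  plan:
    - {"delta_pos":[-0.002,-0.009,0.04],"twist":0}
    - {"delta_pos":[-0.004,-0.015,0.07],"twist":0}
    - {"delta_pos":[-0.005,-0.017,0.08],"twist":0}
    - {"delta_pos":[-0.005,-0.017,0.08],"twist":0}

```text
t: 18.15
eef_pos: [0.5419, -0.096, 0.1397]
tcp_rot: [-0.086, 0.992, 0.083, -0.029]
ft_force: [0.2, 0.7, 0.0]
gripper_width: 0.0001
grip_force: 0.0
```

```bash
python3 r.py .5187 .0257 .138 .508 .084 .138
```

```text
p [ 0.5419 -0.096   0.1397] F [0.213  0.7469 0.0415] 7.86711358300149e-05 t 18.15 j [-0.2434  0.2803 -0.1095  1.2903  0.1374 -0.4243]
heading -169.85614449080126 toolz [-0.0719  0.1589 -0.9847]
to [0.5187 0.0257 0.138 ] delta [0.0013 0.1218 0.0227]
to [0.508 0.084 0.138] delta [0.0016 0.1802 0.0327]
```

step_arm:
  plan:
    - {"delta_pos":[0,0.025,0.005],"twist":0}
    - {"delta_pos":[0,0.05,0.01],"twist":0}
    - {"delta_pos":[0,0.075,0.015],"twist":0}
    - {"delta_pos":[0.001,0.1,0.019],"twist":0}
    - {"delta_pos":[0.001,0.12,0.022],"twist":0}

```text
t: 18.77
eef_pos: [0.521, 0.0236, 0.1401]
tcp_rot: [-0.086, 0.993, 0.082, -0.027]
ft_force: [4.1, -2.9, -0.5]
gripper_width: 0.0002
grip_force: 1.9
```

step_arm:
  plan:
    - {"delta_pos":[0,0.02,0.0035],"twist":0}
    - {"delta_pos":[0,0.04,0.007],"twist":0}
    - {"delta_pos":[0,0.055,0.0097],"twist":0}
    - {"delta_pos":[0,0.055,0.0097],"twist":0}

```text
t: 19.27
eef_pos: [0.5092, 0.0794, 0.1379]
tcp_rot: [-0.087, 0.992, 0.083, -0.029]
ft_force: [-0.3, 0.0, 0.1]
gripper_width: 0.0002
grip_force: 0.0
```

```bash
python3 r.py
python3 - <<'E'
from h import *
for c in('side','top'): f=env.grab_frame(c);strips(f)
E
```

```text
p [0.5092 0.0794 0.1379] F [-0.3339  0.0481  0.1003] 0.0001514664770075909 t 19.275 j [ 0.0674  0.1794 -0.2406  1.2132  0.165  -0.1117]
heading -169.81825488330003 toolz [-0.0725  0.1597 -0.9845]
strip n 174 world med [ 0.5734 -0.2724  0.1166] case q [-0.0035 -0.1845] h95 0.0205 rect [ 576. -272.] [128.  13.] 8.9
strip n 315 world med [0.5059 0.0965 0.118 ] case q [-0.0034  0.1906] h95 0.022 rect [511.  90.] [129.  27.] 10.8
strip n 259 world med [ 0.5737 -0.2759  0.1181] case q [-0.0039 -0.1879] h95 0.0208 rect [ 574. -277.] [127.  11.] 9.8
```

step_arm:
  plan:
    - {"delta_pos":[0,0.004,0.0007],"twist":0}
    - {"delta_pos":[0,0.008,0.0014],"twist":0}
    - {"delta_pos":[0,0.008,0.0014],"twist":0}
    - {"delta_pos":[0,0.008,0.0014],"twist":0}

```text
t: 19.88
eef_pos: [0.5083, 0.0857, 0.1376]
tcp_rot: [-0.085, 0.993, 0.082, -0.029]
ft_force: [0.1, -3.1, -1.7]
gripper_width: -0.0002
grip_force: 1.7
```

step_arm:
  plan:
    - {"delta_pos":[0,0.004,0.0007],"twist":0}
    - {"delta_pos":[0,0.004,0.0007],"twist":0}
    - {"delta_pos":[0,0.004,0.0007],"twist":0}

```text
t: 20.25
eef_pos: [0.5082, 0.0865, 0.1376]
tcp_rot: [-0.085, 0.993, 0.078, -0.029]
ft_force: [1.3, -16.8, 0.5]
gripper_width: -0.0003
grip_force: 8.4
```

The door is at its stop (17 N, no further motion). Back off, lift clear and check both doors.

step_arm:
  plan:
    - {"delta_pos":[0,-0.012,-0.002],"twist":0}
    - {"delta_pos":[0,-0.016,-0.05],"twist":0}
    - {"delta_pos":[0,-0.016,-0.1],"twist":0}
    - {"delta_pos":[0.05,-0.016,-0.12],"twist":0}
    - {"delta_pos":[0.1,-0.016,-0.13],"twist":0}

```text
t: 20.88
eef_pos: [0.4212, 0.0365, 0.2689]
tcp_rot: [-0.086, 0.992, 0.083, -0.028]
ft_force: [-0.0, -0.9, 0.2]
gripper_width: -0.0001
grip_force: 0.0
```

step_arm:
  plan:
    - {"delta_pos":[0.06,0,0],"twist":0}
    - {"delta_pos":[0.1,0,0],"twist":0}
    - {"delta_pos":[0.1,0,0],"twist":0}

```text
t: 21.25
eef_pos: [0.3212, 0.0191, 0.2728]
tcp_rot: [-0.085, 0.993, 0.083, -0.027]
ft_force: [-0.3, 0.4, 0.6]
gripper_width: 0.0003
grip_force: 0.0
```

```bash
python3 v.py; python3 r.py
python3 - <<'E'
from h import *
f=env.grab_frame('top'); save(f,'t7.png',(60,60,480,290),1.9)
E
```

```text
side 638 len -0.07770469392438326 0.06601517628622164 ends top z [np.float64(0.04101896222679922), np.float64(0.04419915276416972), np.float64(0.04097193775652756)] y 0.004548647467519176
strip n 119 world med [ 0.5948 -0.2682  0.1212] case q [ 0.0183 -0.1843] h95 0.0203 rect [ 595. -269.] [88. 14.] 9.9
strip n 270 world med [0.5057 0.1026 0.117 ] case q [-0.0025  0.1966] h95 0.0199 rect [508. 102.] [129.  12.] 9.6
top 519 len -0.07580274401783578 0.06536831387725951 ends top z [np.float64(0.041211313319272434), np.float64(0.043265976614459516), np.float64(0.04094162102234471)] y -0.003331576525894264
strip n 257 world med [ 0.5737 -0.2758  0.1182] case q [-0.0039 -0.1879] h95 0.0204 rect [ 574. -277.] [126.  11.] 9.8
p [0.3235 0.0192 0.2723] F [ 0.3091 -0.3435  0.4708] 7.966157950596965e-05 t 21.35 j [-0.0716 -0.1943 -0.3158  1.5306  0.155  -0.25  ]
heading -169.93979817916977 toolz [-0.0689  0.1598 -0.9847]
```

View pics/t7.png

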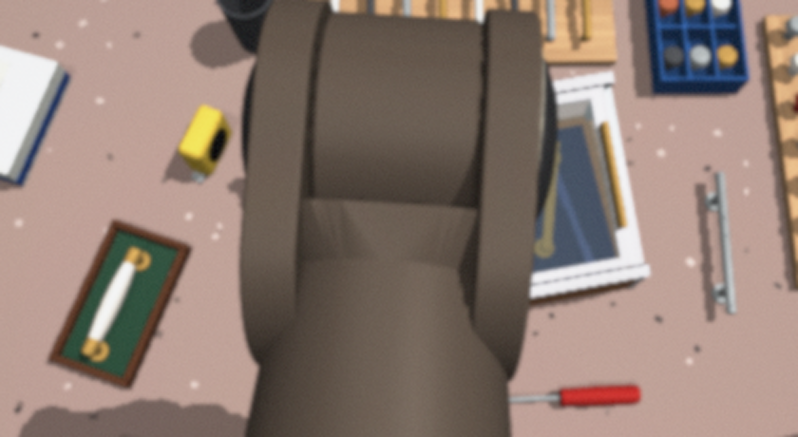

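The handle stands in the tray (crop 112,305), and the steel handle and tape measure are undisturbed. Strip spacing is 381 mm against 386 when both are shut, so the right door may be about 5 mm short. Nudge it home.

```bash
python3 r.py .567 -.2465 .22 .567 -.2465 .138 .5705 -.266 .138
```

```text
p [0.3238 0.0191 0.272 ] F [-0.2273 -0.5609  0.081 ] -0.00010636699473880847 t 21.4 j [-0.0713 -0.193  -0.3154  1.5305  0.1548 -0.25  ]
heading -169.9278342234495 toolz [-0.0699  0.1596 -0.9847]
to [ 0.567  -0.2465  0.22  ] delta [-0.195  -0.3071 -0.0082]
to [ 0.567  -0.2465  0.138 ] delta [-0.1984 -0.321   0.0726]
to [ 0.5705 -0.266   0.138 ] delta [-0.1984 -0.3405  0.0692]
```

step_arm:
  plan:
    - {"delta_pos":[-0.032,-0.05,-0.002],"twist":0}
    - {"delta_pos":[-0.063,-0.1,-0.003],"twist":0}
    - {"delta_pos":[-0.095,-0.15,-0.004],"twist":0}
    - {"delta_pos":[-0.127,-0.2,-0.005],"twist":0}
    - {"delta_pos":[-0.158,-0.25,-0.007],"twist":0}

```text
t: 22.02
eef_pos: [0.5226, -0.1991, 0.2281]
tcp_rot: [-0.086, 0.992, 0.083, -0.029]
ft_force: [1.4, 0.2, -0.3]
gripper_width: 0.0001
grip_force: 0.0
```

step_arm:
  plan:
    - {"delta_pos":[-0.037,-0.057,-0.001],"twist":0}
    - {"delta_pos":[-0.038,-0.062,0.03],"twist":0}
    - {"delta_pos":[-0.04,-0.069,0.07],"twist":0}
    - {"delta_pos":[-0.04,-0.071,0.079],"twist":0}
    - {"delta_pos":[-0.04,-0.071,0.079],"twist":0}

```text
t: 22.65
eef_pos: [0.5659, -0.2467, 0.1378]
tcp_rot: [-0.086, 0.992, 0.083, -0.029]
ft_force: [-0.5, -0.4, -0.1]
gripper_width: -0.0002
grip_force: 0.0
```

step_arm:
  plan:
    - {"delta_pos":[0,-0.007,-0.0012],"twist":0}
    - {"delta_pos":[0,-0.014,-0.0024],"twist":0}
    - {"delta_pos":[0,-0.014,-0.0024],"twist":0}

```text
t: 23.02
eef_pos: [0.5686, -0.2619, 0.1393]
tcp_rot: [-0.085, 0.993, 0.082, -0.028]
ft_force: [-1.1, 0.3, 0.8]
gripper_width: 0.0
grip_force: 0.0
```

step_arm:
  plan:
    - {"delta_pos":[0,-0.003,-0.0005],"twist":0}
    - {"delta_pos":[0,-0.006,-0.001],"twist":0}
    - {"delta_pos":[0,-0.006,-0.001],"twist":0}

```text
t: 23.4
eef_pos: [0.5692, -0.2671, 0.1382]
tcp_rot: [-0.086, 0.992, 0.083, -0.029]
ft_force: [0.5, 0.1, 0.3]
gripper_width: 0.0002
grip_force: 0.0
```

step_arm:
  plan:
    - {"delta_pos":[0,-0.003,-0.0005],"twist":0}
    - {"delta_pos":[0,-0.003,-0.0005],"twist":0}

```text
t: 23.65
eef_pos: [0.5696, -0.2697, 0.1382]
tcp_rot: [-0.086, 0.992, 0.083, -0.029]
ft_force: [-1.6, 2.4, 1.0]
gripper_width: -0.0001
grip_force: 1.1
```

Contact. Keep going in small steps until the force climbs.

step_arm:
  plan:
    - {"delta_pos":[0,-0.003,-0.0005],"twist":0}
    - {"delta_pos":[0,-0.004,-0.0007],"twist":0}
    - {"delta_pos":[0,-0.004,-0.0007],"twist":0}

```text
t: 24.02
eef_pos: [0.5701, -0.2721, 0.1381]
tcp_rot: [-0.086, 0.992, 0.085, -0.029]
ft_force: [-2.4, 8.2, 0.5]
gripper_width: 0.0003
grip_force: 4.3
```

step_arm:
  plan:
    - {"delta_pos":[0,-0.003,-0.0005],"twist":0}
    - {"delta_pos":[0,-0.003,-0.0005],"twist":0}

```text
t: 24.28
eef_pos: [0.5701, -0.2726, 0.138]
tcp_rot: [-0.086, 0.992, 0.087, -0.029]
ft_force: [-1.8, 16.1, 2.1]
gripper_width: -0.0005
grip_force: 8.5
```

Right door is home as well. Withdraw, verify and hand in.

step_arm:
  plan:
    - {"delta_pos":[0,0.012,0.002],"twist":0}
    - {"delta_pos":[0,0.016,-0.05],"twist":0}
    - {"delta_pos":[0,0.016,-0.1],"twist":0}
    - {"delta_pos":[0.05,0,-0.12],"twist":0}
    - {"delta_pos":[0.1,-0.03,-0.13],"twist":0}

```text
t: 24.9
eef_pos: [0.4867, -0.3451, 0.2675]
tcp_rot: [-0.087, 0.993, 0.081, -0.028]
ft_force: [-0.0, -1.1, -0.1]
gripper_width: 0.0002
grip_force: 0.0
```

step_arm:
  plan:
    - {"delta_pos":[0.05,-0.03,0],"twist":0}
    - {"delta_pos":[0.1,-0.06,0],"twist":0}
    - {"delta_pos":[0.14,-0.1,0],"twist":0}
    - {"delta_pos":[0.14,-0.15,0],"twist":0}
    - {"delta_pos":[0.14,-0.15,0],"twist":0}

```text
t: 25.52
eef_pos: [0.3729, -0.5176, 0.2432]
tcp_rot: [-0.084, 0.993, 0.083, -0.03]
ft_force: [-0.1, 0.9, -0.6]
gripper_width: 0.0001
grip_force: 0.0
```

```bash
python3 v.py; python3 r.py
```

```text
side 637 len -0.0777035714029575 0.0672193174126546 ends top z [np.float64(0.0412036436508527), np.float64(0.044296253720429946), np.float64(0.040763563647572255)] y 0.00451470251973918
strip n 170 world med [ 0.5747 -0.2764  0.1169] case q [-0.003  -0.1887] h95 0.0205 rect [ 575. -277.] [127.  14.] 9.8
strip n 272 world med [0.5064 0.1028 0.1171] case q [-0.0018  0.1966] h95 0.0198 rect [508. 102.] [128.  12.] 9.5
top 515 len -0.07545850563448032 0.0650849657381416 ends top z [np.float64(0.04177670274531298), np.float64(0.043112259412508624), np.float64(0.04099130740215839)] y -0.00300928887093019
strip n 259 world med [ 0.5745 -0.2801  0.1179] case q [-0.0039 -0.1923] h95 0.0204 rect [ 574. -281.] [127.  10.] 10.2
strip n 257 world med [0.5064 0.0982 0.1181] case q [-0.0026  0.1921] h95 0.0202 rect [506.  98.] [126.  10.] 10.3
p [ 0.3736 -0.5149  0.2455] F [-0.1936 -0.1281 -0.0073] 0.00033801096637549994 t 25.625 j [-0.9573  0.4959  0.4303  1.6775  0.0329 -1.1313]
heading -169.9764495927978 toolz [-0.0718  0.1591 -0.9846]
```

Strip separation is now 0.385 m in both cameras (0.386 when shut). Handing in.

```bash
python3 -c "
from bench import env
print(env.hand_in())"
```

```text
the job is handed in; nothing more can be done
None
```

The white handle stands on its feet in the far tray, both doors measure shut (strips 385 mm apart against 386), nothing else was seen to move, and the job was handed in at about 26 s; `hand_in` returned no verdict.

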